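# Start a hold-down screw at the bottom of a fixture post

### The job

Take the hold-down screw out of the blue rack, lower it into the bore of the fixture post and find the nut at the bottom by feel. Start it in the thread by hand, kept upright and never forced, and screw it in clockwise until its collar sits on the top of the post; then let go. Leave the locating pin, the chipping hammer and the angle-iron offcut where they are.

Things in the scene. Friction and masses are not known exactly. Their poses are not given: they have to be found in the camera images.
- screw_head (a point): Hold-down screw, steel, 0.7 kg, upright in one of the rack's two holes, its nose 10 mm above the table. This point: on its axis, middle of its round knurled black head (30 mm across, 44 mm tall, red dot on top); z up along the screw. A bright collar, 58 mm across, lies under the head: top 22 mm, underside 28 mm below this point. The point is to end 28 mm above the post's mouth.
- screw_nose (a point): Middle of the screw's lower end, 131 mm below screw_head. A plain nose 24.4 mm across and 8 mm long with 1.8 mm edge chamfer, then 18 mm of coarse two-start right-hand thread, 29.5 mm over the crests: clockwise from above screws in, 12 mm per full turn. Above it a plain 24.4 mm rod up to the collar.
- post_mouth (a point): Centre of the upper end of the fixture post's bore, 110 mm above the table; z up. The post is a fixed upright steel tube, 64 mm outside, bore 44 mm, on a flange (110 x 100 x 8 mm) and a dark rail (180 x 120 x 30 mm); a blue angle-iron arm leaves its side along its x, 22 mm below the mouth.
- bore_floor (a point): Centre of the bore's bottom, 80 mm below the mouth, level with the top of a rigidly held brass nut. The post was set down by hand: the nut's axis lies 3.5 to 5.5 mm off this point, in any direction, and its two-start thread may face any way; no reading shows either. Its opening is 26.3 mm between thread crests, 31 mm behind them.
- post: The fixed fixture post, origin under its rail. By feel: off the nut's opening the screw stops with its nose 80 to 87 mm below the mouth; with its nose in the nut it stops on the thread, collar 7 to 14 mm above the mouth, and 0.6 to 1.2 turns then seat the collar. The thread has 0.7 mm of axial play and turns easily. Over 30 N on the nut's rim, a jammed thread (80 N) or leaning over 0.1 rad spoils it.
- pin_center (a point): Locating pin in the other hole of the rack (bystander): plain steel, brass collar and brass head, no thread, 100 mm long, 29 mm across, its foot 10 mm above the table, head 24 mm across; this point is on its axis at half its length, z up along it.
- rack: Fixed blue steel block, 90 x 210 x 60 mm, origin under its centre; two upright round holes 32 mm across and 50 mm deep, 55 mm either side of the centre along its y axis. One holds the screw, the other the pin.
- hammer: Chipping hammer lying on the table (bystander): steel rod with orange grip along its x, 230 mm long, pointed steel head 120 mm long across its end; origin under the rod on the table.
- offcut: Offcut of rusty angle iron lying on the table (bystander), 160 mm along its x, legs 40 mm, 4 mm thick; origin under the middle of its flat leg.

How it is judged (in metres and radians):
On the way:
1. the screw stands upright down the post with its nose in the nut (z of screw_head in the frame of post_mouth below 0.044 m and angle between screw_head's own z axis and vertical below 0.06 rad and horizontal distance between screw_head and post_mouth below 0.012 m), for 0.2 s.
At the end, for the whole second after the job is handed in: The screw is screwed in with its collar within 1.5 mm of the post's top, its axis within 10 mm of the bore's axis at the head, upright within 0.03 rad, at rest and let go; the pin within 15 mm and the hammer and the offcut within 30 mm of where they were (z of screw_head in the frame of post_mouth below 0.0295 m and horizontal distance between screw_head and post_mouth below 0.01 m and angle between screw_head's own z axis and vertical below 0.03 rad and angular speed of screw below 0.1 rad/s and distance of pin_center from where it was at the start of the episode below 0.015 m and distance of each of hammer, offcut from where it was at the start of the episode below 0.03 m); the robot touches nothing.
It fails at once if the screw is pressed on the nut with more than 30 N before its nose has dropped in (contact force between screw and post above 30 N and z of screw_head in the frame of post_mouth above 0.044 m).
It fails at once if the thread is forced: more than 80 N between screw and nut or post before the collar is down (contact force between screw and post above 80 N and z of screw_head in the frame of post_mouth above 0.0295 m).
It fails at once if the screw leans more than 0.1 rad while its nose is down at the nut (z of screw_head in the frame of post_mouth below 0.06 m and horizontal distance between screw_head and post_mouth below 0.03 m and angle between screw_head's own z axis and vertical above 0.1 rad).
It fails at once if the locating pin, the hammer or the offcut is disturbed (distance of pin_center from where it was at the start of the episode above 0.015 m or distance of any of hammer, offcut from where it was at the start of the episode above 0.03 m).
It also fails if it takes over 72 s, if anything falls off the work surface, if the arm or the gripper's body presses on something with over 40 N, if the wrist force passes 120 N, or if a joint passes its speed limit or range.

### The arm

A 6-joint arm with a two-finger parallel gripper is mounted at the origin on the work surface. World frame = base frame: x ahead of the robot, y to its left, z up, the work surface at z = 0. Lengths are in m, angles in degrees, forces in N, time in s.
With the tool pointing down it reaches from about 0.35 to 0.725 m from the base axis. Payload 6 kg.
Tool frame: the origin (TCP) lies at the very end of the fingers, on their centre line; the grasp point (between the pads) lies 19 mm behind it; z points along the fingers, y is the line along which they close (so a half turn about z gives the same grasp; the last joint's range is limited). The gripper opens to 85 mm and grips with 20 to 120 N. Pads are 22 mm wide; open, the fingers measure 114 mm over their backs; the gripper's body (76 mm by 85 mm) begins 54 mm behind the grasp point. The pads swing forward as they close: fully open they stand 13 mm farther back than shut.
Start: joints at [84.093, 2.303, 4.859, 0, -92.561, -19.12], TCP at [0.254, 0.544, 0.231] pointing down, gripper open.
Joint ranges: [-146.85, 146.85], [-73.84, 115.35], [-62.03, 85.46], [-188.31, 113.3], [-161.28, -10.13], [-171.36, 171.36]. Speed limits (degrees/s): [147.25, 147.25, 172.46, 180, 180, 180].

### API

Orientations are given as [roll, pitch, yaw] about the fixed x, y, z axes, in that order (R = Rz(yaw) Ry(pitch) Rx(roll)).
In Python, from cell import status, read_camera, arm, find_in gives the robot as it stands.
- The arm moves only by the tool arm_command, never from a script. Its argument "commands" is one flat list of numbers, 7 for each row, row after row: the shift along the tool's x, y, z in cm, then the turn, a rotation vector about the tool's x, y, z in rad, then the finger opening in cm, from 0 to 8.54. In form: [x, y, z, wx, wy, wz, jaw, x, y, z, wx, wy, wz, jaw, ...]. A call has 1 to 12 rows; each row is the pose to reach, as a shift and turn from the pose commanded when the call began, along the tool's axes at that moment; what a row does not reach only later rows make up. A row lasts 1/10 s, in which the tool goes at most 50 mm and 8.59 degrees, less where a joint would pass 70% of its speed; a pose out of reach is approached as far as the arm can. A call with a gripper value outside its range is refused whole. The fingers move at their own pace and stop on an object; "newtons" is the grip in N (left out, the last holds). Time passes only in rows, so rows that repeat a pose let the fingers close. It gives the time, the measured TCP pose, the force, the opening and the grip force at its end, in the units of the state.
- status.read_state(): the state, without advancing time (a new reading comes with each control period).
- read_camera(name): name is "scene" or "side" or "wrist"; returns a dict with "frame" (420x560x3 uint8, red, green, blue), "mtx" (3x3 intrinsics, pixels), "position" and "attitude" of the camera in the world; the wrist camera has in their place "T_tool_cam" (4x4, takes a point from camera to tool coordinates, whose origin is the TCP and whose axes are the flange's). Camera axes: x right, y down, z forward; pixel columns grow to the right and rows downward; lengths in m; the calibration is good to about 2 mm. A picture is of the moment at which its call begins: read the wrist's pose just before it. There is no depth.
- arm.finish_job(): hands the job in; it is judged then, once.
Trained networks look in a picture, given as the dict that the camera call returned (one of the last four; its "shot" number tells which), for a name from the list of things; names that differ only in an ending like _2 or _b are one class to them, and where a whole thing is asked for, a point or a joint stands for the part that bears it (a point fixed in the world has none). Each returns a list of dicts, best first, with "p" (0 to 1); they miss things now and then, are a little off and sometimes report something else, mostly with a low value. They report only what shows in the picture. A call takes as long as a camera call.
- find_in(target, picture): "bbox" ([centre column, centre row, width, height] in pixels, round what is visible of it).
The state is a dict: "time_s": time; "joints": joint angles; "joint_vel": joint speeds; "effort": joint torques, N m; "tool_pos": TCP position; "ee_rot": TCP orientation; "force": force on the tool from outside, world axes, zero at the start; "moment": the same for the moment, N m; "opening": finger opening in m; "finger_force": force on a finger pad.
Only numpy, scipy, OpenCV 4.12 (cv2) and the standard library are available. Lean on these libraries where they do the work, as an engineer would, in place of code of your own. Each camera call takes 0.05 s, during which the arm holds its last target. There are 200 camera calls.

## Working session

There is one attempt and no reset: what is moved stays moved. The work goes in short steps, Python scripts to look and compute and a tool call to move; the robot and the scene stay as the last step left them, time stands still between calls to the robot, and variables do not carry over. Pictures are saved under pics/ and viewed, at most 10 in all, crops included, and the job is handed in when it is done.

Besides the shell and the picture viewer there is one more tool, called by a JSON object that holds its "method" and its "body". arm_command: Moves the arm, as the interface text tells. Its arguments: {"type":"object","properties":{"commands":{"type":"array","items":{"type":"number"}},"newtons":{"type":"number"}},"required":["commands"]}

```bash
ls; mkdir -p pics; cat > h.py <<'E'
import numpy as np, cv2, json
from scipy.spatial.transform import Rotation as R
from cell import status, read_camera, arm, find_in
def campose(c, s=None):
    if "T_tool_cam" in c:
        T=np.eye(4);T[:3,:3]=R.from_euler('xyz',s["ee_rot"],degrees=True).as_matrix();T[:3,3]=s["tool_pos"]
        T=T@np.array(c["T_tool_cam"]);return T[:3,:3],T[:3,3]
    a=np.array(c["attitude"]);
    Rm=a if a.shape==(3,3) else (R.from_euler('xyz',a,degrees=True).as_matrix() if a.size==3 else R.from_quat(a).as_matrix())
    return Rm,np.array(c["position"])
def ray(c,u,v,s=None):
    Rm,p=campose(c,s);d=Rm@np.linalg.solve(np.array(c["mtx"]),[u,v,1.]);return p,d/np.linalg.norm(d)
def atz(c,u,v,z,s=None):
    p,d=ray(c,u,v,s);return p+d*(z-p[2])/d[2]
def proj(c,P,s=None):
    Rm,p=campose(c,s);q=np.array(c["mtx"])@(Rm.T@(np.array(P)-p));return q[:2]/q[2]
def save(c,n,crop=None,k=1):
    f=c["frame"][:,:,::-1]
    if crop: f=f[crop[1]:crop[3],crop[0]:crop[2]]
    cv2.imwrite("pics/"+n,cv2.resize(f,None,fx=k,fy=k,interpolation=cv2.INTER_CUBIC))
E
python3 - <<'E'
from h import *
s=status.read_state();print(s)
for n in ["scene","side"]:
    c=read_camera(n);print(n,c["position"],c["attitude"],c["mtx"])
    save(c,n+"0.png")
    for t in ["screw_head","post","post_mouth","pin_center","rack","hammer","offcut"]:
        try:
            print(t,[(np.round(d["bbox"],1).tolist(),round(d["p"],2)) for d in find_in(t,c)[:2]])
        except Exception as e: print(t,e)
E
```

```text
pics
{'time_s': 0.0, 'joints': array([ 8.40940340e+01,  2.33942480e+00,  4.80219544e+00, -2.81123871e-02,
       -9.25597326e+01, -1.91193418e+01]), 'joint_vel': array([-7.68633039e-03, -1.28490213e-03, -2.55103663e-02,  5.65781419e-02,
        8.53698149e-05, -1.17090059e-01]), 'effort': array([ 3.05391313e-04, -3.68205035e+01,  3.47409546e+01,  6.93198770e+00,
       -5.34967287e-03, -1.22657366e-05]), 'tool_pos': array([0.25359208, 0.54342239, 0.2302647 ]), 'ee_rot': array([ 1.79899188e+02, -5.22138211e-03, -2.50240714e+01]), 'force': array([-0.51453701,  0.98455257, -0.44125565]), 'moment': array([-0.0273214 ,  0.06625384,  0.0105269 ]), 'finger_force': 0.0, 'opening': 0.08534619731693571}
scene [0.93417852 0.48154966 0.53763365] [-123.75636147   -0.74460201  150.12614216] [[426.07983965   0.         278.73819148]
 [  0.         426.07983965 205.84867031]
 [  0.           0.           1.        ]]
screw_head [([325.4, 168.2, 30.1, 53.1], 0.88)]
post [([347.3, 292.0, 130.8, 107.4], 0.89)]
post_mouth [([347.2, 291.9, 127.8, 108.4], 0.97)]
pin_center [([284.6, 165.3, 22.2, 21.7], 0.52)]
rack [([304.9, 199.0, 99.3, 72.8], 0.66)]
hammer [([169.8, 219.1, 121.3, 37.1], 0.63)]
offcut [([225.2, 349.0, 114.3, 85.6], 0.75)]
side [ 0.33156755 -0.64662522  0.63843793] [-127.53739161   -0.73786971  -26.38737764] [[405.67368148   0.         274.09633443]
 [  0.         405.67368148 211.93572186]
 [  0.           0.           1.        ]]
screw_head [([211.7, 270.8, 31.3, 56.6], 0.73), ([227.1, 218.2, 82.8, 65.7], 0.67)]
post [([226.3, 218.0, 83.0, 67.8], 0.66), ([371.5, 305.5, 112.4, 51.2], 0.57)]
post_mouth [([227.6, 216.1, 91.6, 73.7], 0.64)]
pin_center [([249.1, 320.9, 28.9, 33.8], 0.67)]
rack [([233.6, 329.0, 110.5, 109.6], 0.77)]
hammer [([370.7, 307.1, 111.6, 57.9], 0.73), ([211.1, 268.7, 33.2, 57.2], 0.68)]
offcut [([304.2, 199.9, 62.1, 25.6], 0.73), ([210.8, 270.1, 33.0, 53.8], 0.58)]
```

View pics/scene0.png

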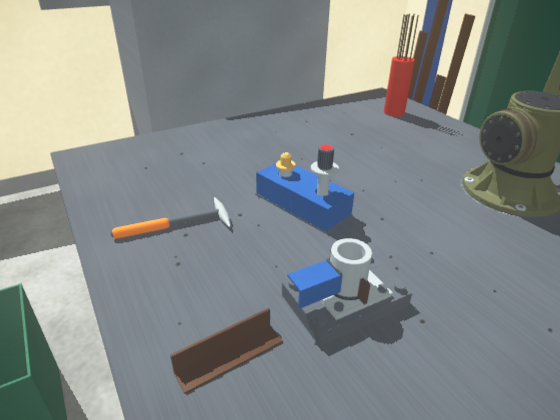

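View pics/side0.png

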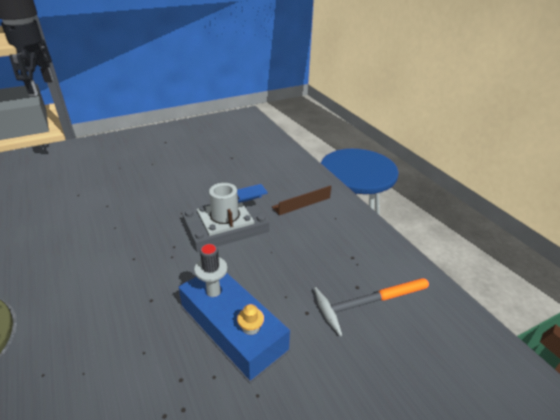

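The scene view shows the screw's red dot at about (326,149), the post mouth at (351,253) and the pin at (285,165). The side view shows the dot at (208,250) and the mouth at (223,190). Next I'll triangulate them.

```bash
cat > m.py <<'E'
from h import *
def tri(L):
    A=np.zeros((3,3));b=np.zeros(3)
    for p,d in L:
        M=np.eye(3)-np.outer(d,d);A+=M;b+=M@p
    return np.linalg.solve(A,b)
s=status.read_state()
cs={n:read_camera(n) for n in["scene","side"]}
dots={}
for n,c,roi in [("scene",cs["scene"],(305,140,345,175)),("side",cs["side"],(190,235,230,275))]:
    f=c["frame"].astype(int);x0,y0,x1,y1=roi;g=f[y0:y1,x0:x1]
    m=(g[...,0]>120)&(g[...,0]>2*g[...,1])&(g[...,0]>2*g[...,2])
    v,u=np.nonzero(m);dots[n]=(u.mean()+x0,v.mean()+y0);print(n,"dot",dots[n],m.sum(),atz(c,*dots[n],.163))
print("screw top tri",tri([ray(cs[n],*dots[n]) for n in cs]))
# collar: project circle; mouth guess
for n,uv in [("scene",(351,253)),("side",(223,190))]: print(n,"mouth",atz(cs[n],*uv,.11))
P=tri([ray(cs["scene"],351,253),ray(cs["side"],223,190)]);print("mouth tri",P)
for n,uv in [("scene",(285,157)),("side",(251,311))]: print(n,"pin top",atz(cs[n],*uv,.11))
t=np.linspace(0,2*np.pi,60)
M=np.mean([atz(cs["scene"],351,253,.11),atz(cs["side"],223,190,.11)],0)
for n,(roi) in [("scene",(315,225,385,305)),("side",(195,175,260,235))]:
    c=cs[n];im=cv2.resize(c["frame"][:,:,::-1],None,fx=6,fy=6,interpolation=cv2.INTER_CUBIC)
    for r in (.022,.032):
        q=np.array([proj(c,M+[r*np.cos(a),r*np.sin(a),0]) for a in t])*6+3
        cv2.polylines(im,[q.astype(int)],True,(0,0,255) if r<.03 else (0,255,0),1)
    x0,y0,x1,y1=np.array(roi)*6
    cv2.imwrite(f"pics/m_{n}.png",im[y0:y1,x0:x1])
a,b=[cv2.imread(f"pics/m_{n}.png") for n in["scene","side"]]
h=max(a.shape[0],b.shape[0]);pad=lambda i:cv2.copyMakeBorder(i,0,h-i.shape[0],0,0,cv2.BORDER_CONSTANT)
o=np.hstack([pad(a),pad(b)]);o=cv2.resize(o,None,fx=780/o.shape[1],fy=780/o.shape[1]);cv2.imwrite("pics/m.png",o)
E
python3 m.py
```

```text
scene dot (np.float64(326.0), np.float64(147.0)) 49 [ 0.46222282 -0.14039209  0.163     ]
side dot (np.float64(208.2), np.float64(248.56363636363636)) 110 [ 0.46407061 -0.13885715  0.163     ]
screw top tri [ 0.46356674 -0.13927061  0.1636811 ]
scene mouth [0.57782039 0.0979488  0.11      ]
side mouth [0.57418807 0.09078247 0.11      ]
mouth tri [0.57546473 0.09517832 0.10695456]
scene pin top [ 0.50313942 -0.23025965  0.11      ]
side pin top [ 0.49239055 -0.25353624  0.11      ]
```

View pics/m.png

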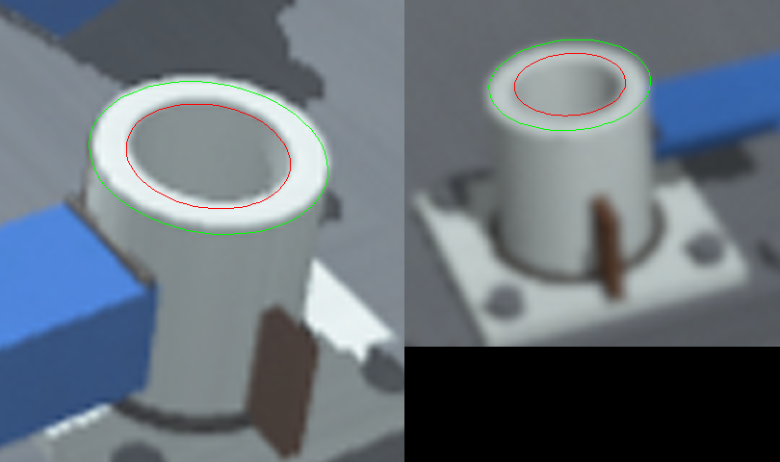

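The overlay rings fit the mouth to within about 1–2 px. In the scene view the ring sits about 1 px too low. Next I'll move over the post and look with the wrist camera.

```bash
cat >> h.py <<'E'
def go(x,y,z,dyaw=0,s=None):
    s=s or status.read_state();Rt=R.from_euler('xyz',s["ee_rot"],degrees=True)
    sh=Rt.inv().apply(np.array([x,y,z])-s["tool_pos"])*100
    Rg=R.from_euler('xyz',[180,0,s["ee_rot"][2]+dyaw],degrees=True)
    return np.round(sh,2),np.round((Rt.inv()*Rg).as_rotvec(),4)
E
python3 - <<'E'
from h import *
c=read_camera("wrist");T=np.array(c["T_tool_cam"]);print(T.round(3),c["mtx"][0])
print(go(.50,.10,.33))
E
```

```text
[[-0.    -0.956 -0.292  0.074]
 [ 1.    -0.    -0.    -0.001]
 [ 0.    -0.292  0.956 -0.143]
 [ 0.     0.     0.     1.   ]] [373.8944803    0.         283.55275999]
(array([41.08, 29.78, -9.87]), array([ 0.0001, -0.    , -0.    ]))
```

```bash
python3 - <<'E'
from h import *
print(go(.58,.03,.34))
E
```

```text
(array([ 51.29,  32.74, -10.87]), array([ 0.0001, -0.    , -0.    ]))
```

{"method": "arm_command", "body": {"commands": [51.3,32.7,-10.9,0,0,0,8.5,51.3,32.7,-10.9,0,0,0,8.5,51.3,32.7,-10.9,0,0,0,8.5,51.3,32.7,-10.9,0,0,0,8.5,51.3,32.7,-10.9,0,0,0,8.5,51.3,32.7,-10.9,0,0,0,8.5,51.3,32.7,-10.9,0,0,0,8.5,51.3,32.7,-10.9,0,0,0,8.5,51.3,32.7,-10.9,0,0,0,8.5,51.3,32.7,-10.9,0,0,0,8.5,51.3,32.7,-10.9,0,0,0,8.5,51.3,32.7,-10.9,0,0,0,8.5]}}

```text
time_s: 2.15
tool_pos: [0.5715, 0.0434, 0.3378]
ee_rot: [-180.0, -0.0, -25.0]
force: [0.9, 0.9, 0.2]
opening: 0.0851
finger_force: 0.0
```

{"method": "arm_command", "body": {"commands": [0,0,0,0,0,0,8.5,0,0,0,0,0,0,8.5,0,0,0,0,0,0,8.5]}}

```text
time_s: 2.45
tool_pos: [0.5705, 0.0459, 0.3369]
ee_rot: [180.0, 0.0, -25.0]
force: [0.6, 0.9, 0.3]
opening: 0.0849
finger_force: 0.0
```

```bash
python3 - <<'E'
from h import *
s=status.read_state();print(s["joints"].round(1),s["tool_pos"],s["ee_rot"])
c=read_camera("wrist");save(c,"w1.png")
for t in ["screw_head","post_mouth","post"]:
    print(t,[(np.round(d["bbox"],1).tolist(),round(d["p"],2)) for d in find_in(t,c)[:2]])
print(proj(c,[.463,-.1395,.163],s),proj(c,[.575,.093,.11],s))
f=c["frame"].astype(int)
m=(f[...,0]>120)&(f[...,0]>2*f[...,1])&(f[...,0]>2*f[...,2]);n,l,st,ce=cv2.connectedComponentsWithStats(m.astype(np.uint8))
for i in range(1,n):
    if st[i,4]>20: print(st[i],ce[i],atz(c,*ce[i],.163,s))
E
```

```text
[  24.7    0.3   13.9   -0.  -103.6   40.3] [0.57050233 0.04587126 0.33694389] [ 1.79996420e+02  1.49072785e-02 -2.49952644e+01]
screw_head [([498.1, 200.0, 86.8, 51.6], 0.92), ([550.5, 124.8, 17.3, 38.6], 0.23)]
post_mouth [([245.6, 172.8, 147.5, 170.9], 0.62)]
post [([244.6, 171.6, 152.9, 175.5], 0.57)]
[526.21128185 210.93256937] [240.71050357 193.23101242]
[511 199  28  26 557] [524.29443447 211.43447038] [ 0.46326028 -0.13784794  0.163     ]
```

View pics/w1.png

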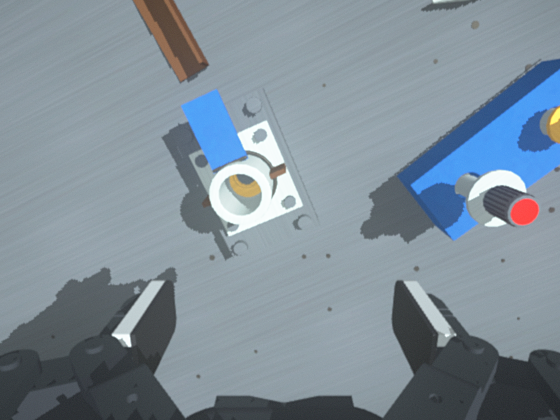

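The wrist view shows the mouth ring centred at about (240,193), with brass at the bottom, and the red dot at (524,211). I'll refine the mouth by fitting the ring.

```bash
cat >> h.py <<'E'
def ringfit(c,M0,z=.11,s=None,w=.008,inn=(.0185,.020,.0212),mid=(.0232,.025,.027,.029,.0308),out=(.0335,.035)):
    g=cv2.cvtColor(c["frame"],cv2.COLOR_RGB2GRAY).astype(np.float32)
    t=np.linspace(0,2*np.pi,120,endpoint=False);best=[]
    def mean(x,y,rs):
        q=np.array([proj(c,[x+r*np.cos(a),y+r*np.sin(a),z],s) for r in rs for a in t],np.float32)
        return cv2.remap(g,q[None,:,0],q[None,:,1],cv2.INTER_LINEAR)[0]
    def f(p):
        m=mean(*p,mid);return m.mean()-m.std()-.5*mean(*p,inn).mean()-.25*np.minimum(mean(*p,out),250).mean()
    for st,ww in [(.002,w),(.0005,.002)]:
        G=[(f((M0[0]+i,M0[1]+j)),M0[0]+i,M0[1]+j) for i in np.arange(-ww,ww+1e-6,st) for j in np.arange(-ww,ww+1e-6,st)]
        b=max(G);M0=b[1:]
    return b
E
python3 - <<'E'
from h import *
for n in ["wrist","scene","side"]:
    s=status.read_state();c=read_camera(n);print(n,ringfit(c,[.575,.093],s=s))
print(go(.463,-.139,.25,dyaw=90)); print(go(.463,-.139,.25,dyaw=97))
E
```

```text
wrist (np.float32(110.81079), np.float64(0.574), np.float64(0.094))
scene (np.float32(103.43884), np.float64(0.574), np.float64(0.093))
side (np.float32(59.6126), np.float64(0.5734999999999999), np.float64(0.09))
(array([-1.95, 21.31,  8.73]), array([ 1.0000e-04, -4.0000e-04, -1.5708e+00]))
(array([-1.95, 21.31,  8.73]), array([ 1.000e-04, -4.000e-04, -1.693e+00]))
```

{"method": "arm_command", "body": {"commands": [-2,21.3,8.7,0,0,-0.15,8.5,-2,21.3,8.7,0,0,-0.3,8.5,-2,21.3,8.7,0,0,-0.45,8.5,-2,21.3,8.7,0,0,-0.6,8.5,-2,21.3,8.7,0,0,-0.75,8.5,-2,21.3,8.7,0,0,-0.9,8.5,-2,21.3,8.7,0,0,-1.05,8.5,-2,21.3,8.7,0,0,-1.2,8.5,-2,21.3,8.7,0,0,-1.35,8.5,-2,21.3,8.7,0,0,-1.5,8.5,-2,21.3,8.7,0,0,-1.57,8.5,-2,21.3,8.7,0,0,-1.57,8.5]}}

```text
time_s: 4.0
tool_pos: [0.4625, -0.139, 0.2502]
ee_rot: [180.0, -0.0, 65.0]
force: [-0.3, 0.4, -0.5]
opening: 0.0851
finger_force: 0.0
```

```bash
cat > dot.py <<'E'
from h import *
s=status.read_state();print(s["time_s"],s["joints"].round(1),s["tool_pos"],s["ee_rot"])
c=read_camera("wrist")
f=c["frame"].astype(int)
m=(f[...,0]>120)&(f[...,0]>2*f[...,1])&(f[...,0]>2*f[...,2]);n,l,st,ce=cv2.connectedComponentsWithStats(m.astype(np.uint8))
for i in range(1,n):
    if st[i,4]>50:
        P=atz(c,*ce[i],.163,s);print(st[i],ce[i],P);print(go(P[0],P[1],.126),go(P[0],P[1],.19))
save(c,"w2.png")
E
python3 dot.py
```

```text
4.0 [  7.3 -15.6  -9.5   0.  -96.  147.7] [ 0.46252296 -0.1389803   0.25024471] [ 1.79983785e+02 -5.26423646e-03  6.49838776e+01]
[ 267  203   37   35 1007] [285.16881827 220.03574975] [ 0.46369128 -0.13736415  0.163     ]
(array([ 0.2 ,  0.03, 12.42]), array([ 0.0003, -0.0001, -0.    ])) (array([0.2 , 0.03, 6.02]), array([ 0.0003, -0.0001, -0.    ]))
```

{"method": "arm_command", "body": {"commands": [0.1,0,4,0,0,0,8.5,0.1,0,8,0,0,0,8.5,0.1,0,11,0,0,0,8.5,0.1,0,12.7,0,0,0,7,0.1,0,12.7,0,0,0,5,0.1,0,12.7,0,0,0,2.5,0.1,0,12.7,0,0,0,2.5,0.1,0,12.7,0,0,0,2.5,0.1,0,12.7,0,0,0,2.5,0.1,0,12.7,0,0,0,2.5,0.1,0,12.7,0,0,0,2.5], "newtons": 20}}

```text
time_s: 5.15
tool_pos: [0.4639, -0.1385, 0.125]
ee_rot: [179.8, -0.0, 64.9]
force: [0.7, 0.3, 5.8]
opening: 0.0292
finger_force: 22.2
```

{"method": "arm_command", "body": {"commands": [0,0,-0.4,0,0,0,4.5,0,0,-0.4,0,0,0.15,4.5,0,0,-0.4,0,0,0.3,4.5,0,0,-0.4,0,0,0.45,4.5,0,0,-0.4,0,0,0.6,4.5,0,0,-0.4,0,0,0.75,4.5,0,0,-0.4,0,0,0.9,4.5,0,0,-0.4,0,0,1.05,4.5,0,0,-0.4,0,0,1.2,4.5,0,0,-0.4,0,0,1.35,4.5,0,0,-0.4,0,0,1.5,4.5,0,0,-0.4,0,0,1.57,4.5]}}

```text
time_s: 6.35
tool_pos: [0.4628, -0.1382, 0.127]
ee_rot: [180.0, 0.0, -25.3]
force: [0.3, 0.2, 0.3]
opening: 0.0446
finger_force: 0.0
```

{"method": "arm_command", "body": {"commands": [0,0,0,0,0,0,2.5,0,0,0,0,0,0,2.5,0,0,0,0,0,0,2.5,0,0,0,0,0,0,2.5,0,0,0,0,0,0,2.5], "newtons": 20}}

```text
time_s: 6.85
tool_pos: [0.463, -0.1382, 0.1271]
ee_rot: [-180.0, -0.0, -25.0]
force: [0.8, 0.5, -0.6]
opening: 0.0294
finger_force: 21.4
```

{"method": "arm_command", "body": {"commands": [0,0,0,0,0,0,2.5,0,0,0,0,0,0,2.5,0,0,-2,0,0,0,2.5,0,0,-5,0,0,0,2.5,0,0,-9,0,0,0,2.5,0,0,-12.5,0,0,0,2.5,0,0,-12.5,0,0,0,2.5,0,0,-12.5,0,0,0,2.5], "newtons": 80}}

```text
time_s: 7.65
tool_pos: [0.4626, -0.1377, 0.2502]
ee_rot: [-180.0, 0.2, -25.0]
force: [-0.6, 0.3, -8.8]
opening: 0.0285
finger_force: 80.3
```

```bash
python3 - <<'E'
from h import *
s=status.read_state();print(s["tool_pos"],s["force"],s["moment"],s["joints"].round(1),s["opening"])
print(go(.574,.0925,.25,dyaw=90))
for n in ["scene","side"]:
    c=read_camera(n)
    f=c["frame"].astype(int);h=proj(c,s["tool_pos"]+[0,0,.036]);print(h)
    m=(f[...,0]>120)&(f[...,0]>2*f[...,1])&(f[...,0]>2*f[...,2]);nn,l,st,ce=cv2.connectedComponentsWithStats(m.astype(np.uint8))
    print([(st[i][4],ce[i].round(1)) for i in range(1,nn) if st[i,4]>8])
    u,v=(proj(c,s["tool_pos"]+[0,0,-.05])).astype(int);save(c,"l_"+n+".png",(max(u-65,0),max(v-75,0),u+65,v+75),3)
a,b=[cv2.imread(f"pics/l_{n}.png") for n in["scene","side"]]
cv2.imwrite("pics/l.png",np.hstack([a,b]))
E
```

```text
[ 0.46257608 -0.13767903  0.25016076] [-0.55409104  0.30844126 -8.83441872] [ 0.05433     0.06811182 -0.0280152 ] [  7.4 -15.4  -9.4  -0.1 -96.2  57.6] 0.02845295252912622
(array([ 3.700e-01, -2.557e+01,  2.000e-02]), array([-0.0027,  0.0021, -1.5708]))
[331.7024755   86.69037472]
[(np.int32(1204), array([398.4,  85.9]))]
[200.09489152 189.05484682]
[(np.int32(13), array([207., 189.]))]
```

View pics/l.png

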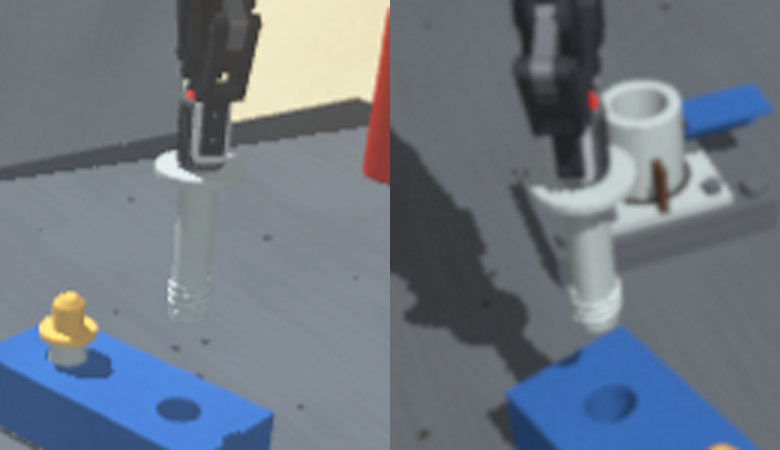

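The screw hangs upright in the fingers, with its nose clear of the rack and post. Next I'll carry it over the mouth while winding the wrist back counter-clockwise.

{"method": "arm_command", "body": {"commands": [0.1,-4,0,0,0,-0.15,2.5,0.2,-8,0,0,0,-0.3,2.5,0.2,-12,0,0,0,-0.45,2.5,0.3,-16,0,0,0,-0.6,2.5,0.3,-20,0,0,0,-0.75,2.5,0.4,-23,0,0,0,-0.9,2.5,0.4,-25,0,0,0,-1.05,2.5,0.4,-25.6,0,0,0,-1.2,2.5,0.4,-25.6,0,0,0,-1.35,2.5,0.4,-25.6,0,0,0,-1.5,2.5,0.4,-25.6,0,0,0,-1.65,2.5,0.4,-25.6,0,0,0,-1.8,2.5]}}

```text
time_s: 8.95
tool_pos: [0.574, 0.092, 0.2489]
ee_rot: [-179.7, 0.1, 78.5]
force: [-0.5, -0.2, -6.7]
opening: 0.0285
finger_force: 81.0
```

{"method": "arm_command", "body": {"commands": [0,0,0,0,0,-0.15,2.5,0,0,0,0,0,-0.29,2.5,0,0,0,0,0,-0.29,2.5,0,0,0,0,0,-0.29,2.5]}}

```text
time_s: 9.35
tool_pos: [0.5744, 0.0919, 0.2502]
ee_rot: [-179.8, 0.1, 94.5]
force: [0.0, 0.2, -7.3]
opening: 0.0285
finger_force: 81.1
```

```bash
python3 - <<'E'
from h import *
s=status.read_state();print(s["tool_pos"],s["ee_rot"],s["force"],s["moment"],s["joints"].round(1),s["opening"])
print(go(.574,.0925,.24))
for n in ["scene","side"]:
    c=read_camera(n);print(n,ringfit(c,[.574,.0925],s=s))
    im=cv2.resize(c["frame"][:,:,::-1],None,fx=4,fy=4,interpolation=cv2.INTER_CUBIC)
    t=np.linspace(0,2*np.pi,60);N=s["tool_pos"]+[0,0,-.117]
    for P,r,col in [(N,.0122,(0,0,255)),(N+[0,0,.103],.029,(0,255,0)),([.574,.0925,.11],.032,(255,255,0))]:
        q=np.array([proj(c,np.array(P)+[r*np.cos(a),r*np.sin(a),0]) for a in t])*4+2
        cv2.polylines(im,[q.astype(int)],True,col,1)
    u,v=(proj(c,N)*4).astype(int);cv2.imwrite("pics/p_"+n+".png",im[v-260:v+180,u-190:u+190])
cv2.imwrite("pics/p.png",np.hstack([cv2.imread(f"pics/p_{n}.png") for n in["scene","side"]]))
E
```

```text
[0.57436882 0.09188053 0.25017335] [-1.79822479e+02  5.22083038e-02  9.45084607e+01] [ 0.01658039  0.2155266  -7.27824765] [-0.0164911  -0.01440057 -0.05593518] [ 28.8  -0.2   4.3  -0.  -94.7 155.7] 0.02853319885237504
(array([ 0.07, -0.03,  1.02]), array([-0.0031,  0.0009, -0.    ]))
scene (np.float32(52.068363), np.float64(0.574), np.float64(0.093))
side (np.float32(38.185898), np.float64(0.574), np.float64(0.0915))
```

View pics/p.png

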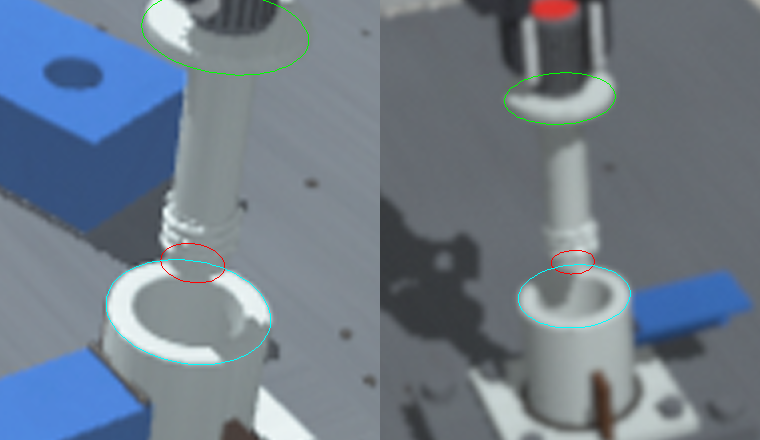

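The predicted nose, collar and mouth circles all match the picture. Next I'll lower it into the bore and touch the floor gently at the centre.

{"method": "arm_command", "body": {"commands": [0.1,0,2,0,0,0,2.5,0.1,0,4,0,0,0,2.5,0.1,0,6,0,0,0,2.5,0.1,0,8,0,0,0,2.5,0.1,0,9,0,0,0,2.5,0.1,0,9,0,0,0,2.5]}}

```text
time_s: 10.05
tool_pos: [0.5739, 0.0927, 0.1601]
ee_rot: [-179.8, 0.1, 94.7]
force: [-0.8, -0.2, -6.9]
opening: 0.0285
finger_force: 80.8
```

{"method": "arm_command", "body": {"commands": [0,0,0.4,0,0,0,2.5,0,0,0.8,0,0,0,2.5,0,0,1.0,0,0,0,2.5,0,0,1.0,0,0,0,2.5]}}

```text
time_s: 10.45
tool_pos: [0.5747, 0.093, 0.1521]
ee_rot: [-180.0, 0.0, 94.7]
force: [-0.4, -0.3, -7.3]
opening: 0.0284
finger_force: 80.8
```

{"method": "arm_command", "body": {"commands": [0,0,0.1,0,0,0,2.5,0,0,0.2,0,0,0,2.5,0,0,0.3,0,0,0,2.5,0,0,0.3,0,0,0,2.5]}}

```text
time_s: 10.85
tool_pos: [0.5747, 0.0929, 0.149]
ee_rot: [-180.0, 0.0, 94.7]
force: [-0.1, -0.2, -8.0]
opening: 0.0284
finger_force: 80.8
```

{"method": "arm_command", "body": {"commands": [0,0,0.1,0,0,0,2.5,0,0,0.2,0,0,0,2.5,0,0,0.2,0,0,0,2.5]}}

```text
time_s: 11.15
tool_pos: [0.5748, 0.0929, 0.1469]
ee_rot: [-180.0, 0.0, 94.7]
force: [1.0, 0.2, -6.8]
opening: 0.0283
finger_force: 81.0
```

{"method": "arm_command", "body": {"commands": [0,0,0.1,0,0,0,2.5,0,0,0.2,0,0,0,2.5,0,0,0.2,0,0,0,2.5,0,0,0.2,0,0,0,2.5]}}

```text
time_s: 11.55
tool_pos: [0.5753, 0.093, 0.1458]
ee_rot: [179.9, 0.0, 94.7]
force: [3.2, 0.0, -5.3]
opening: 0.0284
finger_force: 81.4
```

{"method": "arm_command", "body": {"commands": [0,0,0.1,0,0,0,2.5,0,0,0.2,0,0,0,2.5,0,0,0.2,0,0,0,2.5,0,0,0.2,0,0,0,2.5]}}

```text
time_s: 11.95
tool_pos: [0.5758, 0.0926, 0.1436]
ee_rot: [179.9, 0.0, 94.7]
force: [5.3, -1.8, -5.5]
opening: 0.0285
finger_force: 81.3
```

The nose is already sinking past 80 mm, with a sideways force towards +x and slightly −y, so the nut lies that way. I'll follow it.

{"method": "arm_command", "body": {"commands": [-0.04,0.1,0,0,0,0,2.5,-0.08,0.2,0,0,0,0,2.5,-0.08,0.2,0,0,0,0,2.5,-0.08,0.2,0,0,0,0,2.5]}}

```text
time_s: 12.35
tool_pos: [0.5772, 0.0922, 0.1426]
ee_rot: [180.0, 0.0, 94.7]
force: [6.4, -2.0, -6.3]
opening: 0.0285
finger_force: 80.9
```

{"method": "arm_command", "body": {"commands": [0,0,0.1,0,0,0,2.5,0,0,0.1,0,0,0,2.5,0,0,0.1,0,0,0,2.5]}}

```text
time_s: 12.65
tool_pos: [0.5773, 0.0923, 0.1416]
ee_rot: [180.0, 0.0, 94.7]
force: [6.2, -1.7, -6.4]
opening: 0.0282
finger_force: 81.0
```

{"method": "arm_command", "body": {"commands": [-0.05,0.1,0,0,0,0,2.5,-0.1,0.2,0,0,0,0,2.5,-0.1,0.2,0,0,0,0,2.5,-0.1,0.2,0,0,0,0,2.5]}}

```text
time_s: 13.05
tool_pos: [0.5784, 0.0915, 0.1413]
ee_rot: [-179.9, 0.0, 94.7]
force: [2.1, -0.5, -7.3]
opening: 0.0285
finger_force: 81.1
```

```bash
python3 - <<'E'
from h import *
s=status.read_state();print(s["tool_pos"],s["ee_rot"],s["force"],s["moment"])
E
```

```text
[0.57837222 0.09152026 0.1412734 ] [-1.79892436e+02  6.25143081e-03  9.47171792e+01] [ 2.11294519 -0.54448613 -7.2625628 ] [-0.22446521 -0.98052017 -0.0168369 ]
```

{"method": "arm_command", "body": {"commands": [-0.03,0.08,0,0,0,0,2.5,-0.03,0.08,0.1,0,0,0,2.5,-0.03,0.08,0.2,0,0,0,2.5,-0.03,0.08,0.2,0,0,0,2.5]}}

```text
time_s: 13.45
tool_pos: [0.5793, 0.0913, 0.1396]
ee_rot: [-179.9, 0.0, 94.7]
force: [0.3, 0.1, -7.9]
opening: 0.0285
finger_force: 81.0
```

{"method": "arm_command", "body": {"commands": [0,0,0.1,0,0,0,2.5,0,0,0.2,0,0,0,2.5,0,0,0.2,0,0,0,2.5]}}

```text
time_s: 13.75
tool_pos: [0.5796, 0.0913, 0.1379]
ee_rot: [-180.0, 0.0, 94.7]
force: [-0.3, 0.2, -6.5]
opening: 0.0282
finger_force: 81.0
```

It is dropping into the nut with no sideways force. Next I'll lower until it rests on the thread.

{"method": "arm_command", "body": {"commands": [0,0,0.1,0,0,0,2.5,0,0,0.2,0,0,0,2.5,0,0,0.2,0,0,0,2.5]}}

```text
time_s: 14.05
tool_pos: [0.5798, 0.0912, 0.1366]
ee_rot: [180.0, 0.0, 94.7]
force: [-1.0, 0.1, -5.0]
opening: 0.0283
finger_force: 81.5
```

{"method": "arm_command", "body": {"commands": [0,0,0.1,0,0,0,2.5,0,0,0.2,0,0,0,2.5,0,0,0.2,0,0,0,2.5]}}

```text
time_s: 14.35
tool_pos: [0.5802, 0.0911, 0.1362]
ee_rot: [179.9, 0.0, 94.7]
force: [-4.5, 0.7, 5.2]
opening: 0.0282
finger_force: 82.5
```

It rests on the thread with about 12 N, and the collar is about 12 mm up, so roughly one turn remains. I'll ease the load and start turning clockwise, following the pitch.

{"method": "arm_command", "body": {"commands": [0.01,-0.06,-0.1,0,0,0,2.5,0.01,-0.06,-0.07,0,0,0.15,2.5,0.01,-0.06,-0.04,0,0,0.3,2.5,0.01,-0.06,-0.01,0,0,0.45,2.5,0.01,-0.06,0.02,0,0,0.6,2.5]}}

```text
time_s: 14.85
tool_pos: [0.5796, 0.092, 0.1352]
ee_rot: [179.9, -0.1, 60.0]
force: [-4.2, 1.9, 4.9]
opening: 0.0279
finger_force: 82.5
```

```bash
python3 - <<'E'
from h import *
s=status.read_state();print(s["tool_pos"],s["ee_rot"],s["force"],s["moment"],s["joints"])
E
```

```text
[0.57955889 0.09198315 0.13521431] [ 1.79941074e+02 -1.23031717e-01  6.00182994e+01] [-4.2414121   1.89424595  4.89384773] [ 1.07596728  1.7892828  -0.03659477] [ 2.85736084e+01  7.78242969e-01 -6.69345186e+00 -1.40336118e-02
 -8.23926013e+01  1.21446469e+02]
```

{"method": "arm_command", "body": {"commands": [0,-0.1,-0.02,0,0,0.15,2.5,0,-0.1,0.01,0,0,0.3,2.5,0,-0.1,0.04,0,0,0.45,2.5,0,-0.1,0.06,0,0,0.6,2.5,0,-0.1,0.09,0,0,0.75,2.5,0,-0.1,0.12,0,0,0.9,2.5]}}

```text
time_s: 15.45
tool_pos: [0.5788, 0.0926, 0.1336]
ee_rot: [-179.9, -0.1, 8.4]
force: [-2.1, 1.8, 2.4]
opening: 0.0285
finger_force: 82.1
```

```bash
cat > st.py <<'E'
from h import *
s=status.read_state();F=s["force"];print(s["time_s"],s["tool_pos"].round(4),s["ee_rot"].round(2),F.round(1),s["moment"].round(2),"j6",s["joints"][5].round(1))
Rt=R.from_euler('xyz',s["ee_rot"],degrees=True).as_matrix();print("force in tool axes",(Rt.T@F).round(1),"op",s["opening"])
E
python3 st.py
```

```text
15.45 [0.5788 0.0926 0.1336] [-1.7993e+02 -1.3000e-01  8.4500e+00] [-2.1  1.8  2.4] [ 1.05  1.   -0.02] j6 69.8
force in tool axes [-1.8 -2.1 -2.4] op 0.028538225514006865
```

The thread is running well. Carry on.

{"method": "arm_command", "body": {"commands": [-0.04,-0.05,0.03,0,0,0.15,2.5,-0.04,-0.05,0.06,0,0,0.3,2.5,-0.04,-0.05,0.09,0,0,0.45,2.5,-0.04,-0.05,0.115,0,0,0.6,2.5,-0.04,-0.05,0.145,0,0,0.75,2.5,-0.04,-0.05,0.17,0,0,0.9,2.5,-0.04,-0.05,0.2,0,0,1.05,2.5,-0.04,-0.05,0.23,0,0,1.2,2.5]}}

```text
time_s: 16.25
tool_pos: [0.5789, 0.0932, 0.1314]
ee_rot: [-179.8, 0.0, -60.3]
force: [-0.9, 2.7, 2.2]
opening: 0.0282
finger_force: 82.1
```

```bash
python3 st.py
```

```text
16.25 [0.5789 0.0932 0.1314] [-1.7978e+02  1.0000e-02 -6.0300e+01] [-0.9  2.7  2.2] [1.11 0.19 0.02] j6 1.0
force in tool axes [-2.8 -0.5 -2.2] op 0.028208543968856508
```

{"method": "arm_command", "body": {"commands": [-0.08,0,0.03,0,0,0.15,2.5,-0.08,0,0.06,0,0,0.3,2.5,-0.08,0,0.09,0,0,0.45,2.5,-0.08,0,0.115,0,0,0.6,2.5,-0.08,0,0.145,0,0,0.75,2.5,-0.08,0,0.17,0,0,0.9,2.5,-0.08,0,0.2,0,0,1.05,2.5,-0.08,0,0.23,0,0,1.2,2.5]}}

```text
time_s: 17.05
tool_pos: [0.5792, 0.0935, 0.1292]
ee_rot: [-179.8, 0.2, -129.1]
force: [1.7, 1.9, 0.6]
opening: 0.0283
finger_force: 81.9
```

```bash
python3 st.py
```

```text
17.05 [0.5792 0.0935 0.1292] [-179.83    0.23 -129.08] [1.7 1.9 0.6] [ 0.29 -1.01  0.05] j6 -67.9
force in tool axes [-2.6 -0.2 -0.6] op 0.028286236613371405
```

{"method": "arm_command", "body": {"commands": [-0.06,0,0.03,0,0,0.15,2.5,-0.06,0,0.06,0,0,0.3,2.5,-0.06,0,0.09,0,0,0.45,2.5,-0.06,0,0.12,0,0,0.6,2.5,-0.06,0,0.15,0,0,0.75,2.5,-0.06,0,0.18,0,0,0.9,2.5,-0.06,0,0.21,0,0,1.05,2.5,-0.06,0,0.24,0,0,1.2,2.5,-0.06,0,0.27,0,0,1.35,2.5,-0.06,0,0.3,0,0,1.5,2.5,-0.06,0,0.3,0,0,1.6,2.5]}}

```text
time_s: 18.15
tool_pos: [0.5793, 0.093, 0.1262]
ee_rot: [179.9, 0.2, 139.3]
force: [1.9, -2.1, -1.0]
opening: 0.0282
finger_force: 81.6
```

```bash
python3 st.py
```

```text
18.15 [0.5793 0.093  0.1262] [179.86   0.19 139.26] [ 1.9 -2.1 -1. ] [-0.69 -0.94  0.01] j6 -159.5
force in tool axes [-2.8 -0.4  1. ] op 0.028228695415977122
```

The wrist is near its limit with about 2 mm left. I'll open, turn back and regrasp.

{"method": "arm_command", "body": {"commands": [-0.05,0,-0.05,0,0,0,4.5,-0.05,0,-0.05,0,0,0,4.5,-0.05,0,-0.05,0,0,-0.15,4.5,-0.05,0,-0.05,0,0,-0.3,4.5,-0.05,0,-0.05,0,0,-0.45,4.5,-0.05,0,-0.05,0,0,-0.6,4.5,-0.05,0,-0.05,0,0,-0.75,4.5,-0.05,0,-0.05,0,0,-0.9,4.5,-0.05,0,-0.05,0,0,-1.05,4.5,-0.05,0,-0.05,0,0,-1.2,4.5]}}

```text
time_s: 19.15
tool_pos: [0.5784, 0.0932, 0.1258]
ee_rot: [-180.0, 0.0, -151.1]
force: [-0.1, 0.4, -0.5]
opening: 0.0452
finger_force: 0.0
```

{"method": "arm_command", "body": {"commands": [0,0,0,0,0,-0.15,4.5,0,0,0,0,0,-0.3,4.5,0,0,0,0,0,-0.45,4.5,0,0,0,0,0,-0.6,4.5,0,0,0,0,0,-0.75,4.5,0,0,0,0,0,-0.9,4.5,0,0,0,0,0,-1.05,4.5,0,0,0,0,0,-1.2,4.5,0,0,0,0,0,-1.2,4.5]}}

```text
time_s: 20.05
tool_pos: [0.5783, 0.0932, 0.1257]
ee_rot: [-180.0, 0.0, -82.7]
force: [-0.2, -0.1, -0.3]
opening: 0.0453
finger_force: 0.0
```

```bash
python3 st.py; python3 - <<'E'
from h import *
s=status.read_state()
for n in ["scene","side"]:
    c=read_camera(n);u,v=proj(c,[.575,.093,.12]).astype(int);save(c,"q_"+n+".png",(u-45,v-55,u+45,v+35),4)
cv2.imwrite("pics/q.png",np.hstack([cv2.imread(f"pics/q_{n}.png") for n in["scene","side"]]))
E
```

```text
20.05 [0.5783 0.0932 0.1257] [-179.97    0.    -82.7 ] [-0.2 -0.1 -0.3] [-0.01 -0.03  0.02] j6 -21.5
force in tool axes [0.1 0.2 0.3] op 0.04525358163904906
```

View pics/q.png

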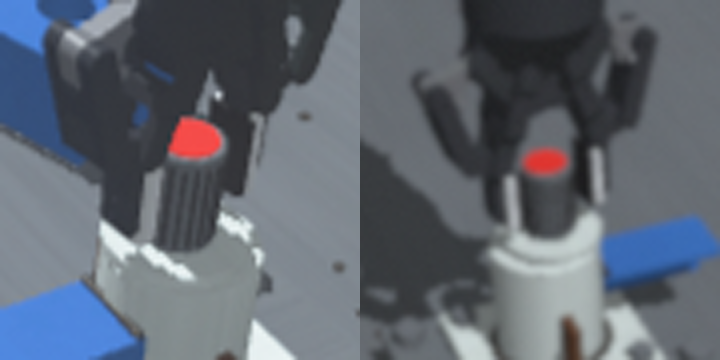

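The collar is close to the post's top and the screw stands free. I'll regrasp lightly and turn the rest.

{"method": "arm_command", "body": {"commands": [0,0,0,0,0,0,2.5,0,0,0,0,0,0,2.5,0,0,0,0,0,0,2.5,0,0,0,0,0,0,2.5,0,0,0.03,0,0,0.15,2.5,0,0,0.06,0,0,0.3,2.5,0,0,0.09,0,0,0.45,2.5,0,0,0.12,0,0,0.6,2.5], "newtons": 50}}

```text
time_s: 20.95
tool_pos: [0.5786, 0.0932, 0.1248]
ee_rot: [-179.9, 0.0, -117.6]
force: [1.4, -0.1, 1.2]
opening: 0.0291
finger_force: 49.9
```

```bash
python3 st.py
```

```text
20.95 [0.5786 0.0932 0.1248] [-1.7994e+02  4.0000e-02 -1.1764e+02] [ 1.4 -0.1  1.2] [ 0.11 -0.85  0.04] j6 -56.4
force in tool axes [-0.6 -1.3 -1.2] op 0.02907212638402246
```

{"method": "arm_command", "body": {"commands": [0,0,0.03,0,0,0.15,2.5,0,0,0.06,0,0,0.3,2.5,0,0,0.09,0,0,0.45,2.5,0,0,0.09,0,0,0.45,2.5]}}

```text
time_s: 21.35
tool_pos: [0.5787, 0.0931, 0.1244]
ee_rot: [-180.0, 0.1, -143.2]
force: [1.6, -0.1, 3.4]
opening: 0.0291
finger_force: 49.8
```

```bash
python3 st.py
```

```text
21.35 [0.5787 0.0931 0.1244] [-1.7996e+02  9.0000e-02 -1.4315e+02] [ 1.6 -0.1  3.4] [ 0.33 -0.64 -0.1 ] j6 -81.9
force in tool axes [-1.2 -1.  -3.4] op 0.029104599713367173
```

{"method": "arm_command", "body": {"commands": [0,0,0,0,0,0.1,2.5,0,0,0,0,0,0.2,2.5,0,0,0,0,0,0.2,2.5]}}

```text
time_s: 21.65
tool_pos: [0.5787, 0.0929, 0.1243]
ee_rot: [-180.0, 0.1, -154.4]
force: [2.0, -1.4, 4.0]
opening: 0.0288
finger_force: 49.9
```

```bash
python3 st.py
```

```text
21.65 [0.5787 0.0929 0.1243] [-1.7996e+02  8.0000e-02 -1.5437e+02] [ 2.  -1.4  4. ] [-0.11 -0.72 -0.15] j6 -93.1
force in tool axes [-1.2 -2.2 -4. ] op 0.028770457540858895
```

{"method": "arm_command", "body": {"commands": [0,0,0,0,0,0.15,2.5,0,0,0,0,0,0.3,2.5,0,0,0,0,0,0.3,2.5]}}

```text
time_s: 21.95
tool_pos: [0.5785, 0.0931, 0.1243]
ee_rot: [-180.0, 0.1, -171.5]
force: [1.9, -0.9, 5.3]
opening: 0.0288
finger_force: 50.5
```

```bash
python3 st.py
```

```text
21.95 [0.5785 0.0931 0.1243] [-1.7997e+02  7.0000e-02 -1.7147e+02] [ 1.9 -0.9  5.3] [-0.15 -0.38  0.12] j6 -110.2
force in tool axes [-1.7 -1.1 -5.3] op 0.028847191797588382
```

It stopped descending while turning, which suggests it is seated. I'll let go, back off and check.

{"method": "arm_command", "body": {"commands": [0,0,0,0,0,0,6,0,0,0,0,0,0,8,0,0,0,0,0,0,8.5,0,0,-3,0,0,0,8.5,0,0,-7,0,0,0,8.5,0,0,-11,0,0,0,8.5,0,0,-15,0,0,0,8.5,0,0,-15,0,0,0,8.5,0,0,-15,0,0,0,8.5]}}

```text
time_s: 22.85
tool_pos: [0.5783, 0.0934, 0.2741]
ee_rot: [179.9, 0.1, -171.6]
force: [0.6, -0.2, -0.6]
opening: 0.0851
finger_force: 0.0
```

```bash
python3 - <<'E'
from h import *
s=status.read_state();print(s["time_s"],s["force"]);L=[]
for n in ["scene","side","wrist"]:
    c=read_camera(n);f=c["frame"].astype(int)
    m=(f[...,0]>120)&(f[...,0]>2*f[...,1])&(f[...,0]>2*f[...,2]);nn,l,st,ce=cv2.connectedComponentsWithStats(m.astype(np.uint8))
    for i in range(1,nn):
        if st[i,4]>20:
            P=atz(c,*ce[i],.16,s)
            if np.hypot(P[0]-.579,P[1]-.093)<.03: print(n,st[i,4],P);L.append(ray(c,*ce[i],s))
    if n!="wrist":
        u,v=proj(c,[.575,.093,.12]).astype(int);save(c,"r_"+n+".png",(u-40,v-50,u+40,v+30),5)
A=sum(np.eye(3)-np.outer(d,d) for p,d in L);b=sum((np.eye(3)-np.outer(d,d))@p for p,d in L);print("tri",np.linalg.solve(A,b))
cv2.imwrite("pics/r.png",np.hstack([cv2.imread(f"pics/r_{n}.png") for n in["scene","side"]]))
E
```

```text
22.85 [ 0.57479172 -0.16113916 -0.62607088]
scene 121 [0.57729166 0.09158131 0.16      ]
side 51 [0.57857014 0.09278745 0.16      ]
wrist 835 [0.58050271 0.0948027  0.16      ]
tri [0.57924574 0.09375468 0.16085776]
```

View pics/r.png

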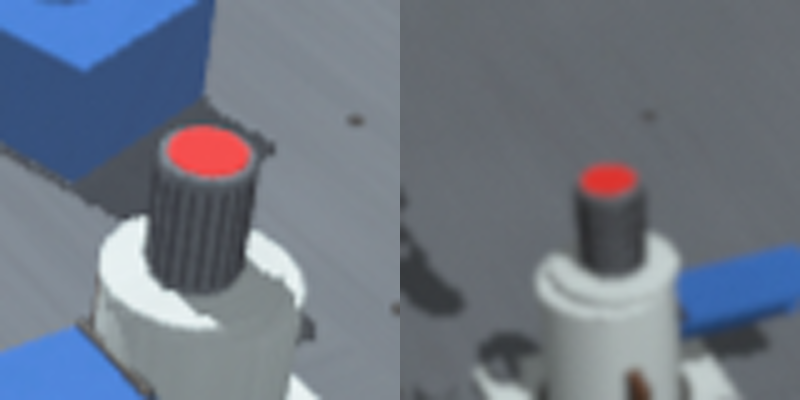

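The screw stands upright and free with its collar on the post, its top at about 0.160 m as expected. Plenty of time is left, so I'll regrip and turn a little more to confirm it is seated.

{"method": "arm_command", "body": {"commands": [0,0,4,0,0,0,8.5,0,0,8,0,0,0,8.5,0,0,12,0,0,0,7,0,0,14.8,0,0,0,5,0,0,14.9,0,0,0,2.5,0,0,14.9,0,0,0,2.5,0,0,14.9,0,0,0,2.5,0,0,14.9,0,0,0,2.5,0,0,14.9,0,0,0,2.5,0,0,14.9,0,0,0,2.5], "newtons": 60}}

```text
time_s: 24.0
tool_pos: [0.5776, 0.0929, 0.1241]
ee_rot: [-180.0, -0.1, -171.7]
force: [-2.9, -2.2, -10.5]
opening: 0.0286
finger_force: 60.5
```

```bash
python3 st.py
```

```text
24.0 [0.5776 0.0929 0.1241] [-1.7999e+02 -1.0000e-01 -1.7171e+02] [ -2.9  -2.2 -10.5] [-0.88  0.51  0.07] j6 -110.5
force in tool axes [ 3.1 -1.8 10.5] op 0.028593830239556445
```

{"method": "arm_command", "body": {"commands": [0,0,0.02,0,0,0.15,2.5,0,0,0.05,0,0,0.3,2.5,0,0,0.07,0,0,0.45,2.5,0,0,0.07,0,0,0.45,2.5]}}

```text
time_s: 24.4
tool_pos: [0.5787, 0.0934, 0.1244]
ee_rot: [179.9, 0.1, 162.4]
force: [1.5, -1.2, -7.3]
opening: 0.0286
finger_force: 61.7
```

```bash
python3 st.py
```

```text
24.4 [0.5787 0.0934 0.1244] [1.7992e+02 7.0000e-02 1.6237e+02] [ 1.5 -1.2 -7.3] [-0.07 -0.3  -1.07] j6 -136.4
force in tool axes [-1.8 -0.6  7.3] op 0.028585392236877574
```

The torque rose to 1.07 N m with no descent, so it is seated tight. Releasing.

{"method": "arm_command", "body": {"commands": [0,0,0,0,0,0,6,0,0,0,0,0,0,8,0,0,0,0,0,0,8.5,0,0,-3,0,0,0,8.5,0,0,-7,0,0,0,8.5,0,0,-11,0,0,0,8.5,0,0,-15,0,0,0,8.5,0,0,-15,0,0,0,8.5,0,0,-15,0,0,0,8.5,0,0,-15,0,0,0,8.5]}}

```text
time_s: 25.4
tool_pos: [0.578, 0.0932, 0.2731]
ee_rot: [-180.0, -0.0, 162.6]
force: [0.2, -0.1, -0.4]
opening: 0.0852
finger_force: 0.0
```

```bash
python3 - <<'E'
from h import *
s=status.read_state();print(s["time_s"],s["force"])
c=read_camera("scene");f=c["frame"].astype(int)
m=(f[...,0]>120)&(f[...,0]>2*f[...,1])&(f[...,0]>2*f[...,2]);n,l,st,ce=cv2.connectedComponentsWithStats(m.astype(np.uint8))
print([atz(c,*ce[i],.16).round(4) for i in range(1,n) if st[i,4]>20])
print(arm.finish_job())
E
```

```text
25.4 [ 0.20790713 -0.09793101 -0.37776513]
[array([-0.0396, -0.4442,  0.16  ]), array([0.5775, 0.0918, 0.16  ])]
the job is handed in; nothing more can be done
None
```

The hold-down screw is screwed into the nut with its collar seated on the post and released, and the job was handed in at about 25 s; no verdict was shown.

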